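# Start the oil filler plug of an engine head without crossing its thread

## Task

Screw the loose black filler plug into the filler neck on top of the engine's rocker cover until its flange sits fully home on the rim, and let go of it. The mouth of the thread is torn in places: start the plug gently by feel, and if it binds early it is crossed, so stop at once instead of forcing it, back it out and start it again further round. Leave everything else on the bench where it is.

Things in the scene. Friction and masses are not known exactly. Their poses are not given: they have to be found in the camera images.
- plug: the black plastic oil filler plug, 44 mm tall, about 70 g, standing upright on its foot on the bench. Origin: centre of its foot; z up its axis. From the foot up: round shank 29 mm across with two thread lugs; flange 58 mm across, 15 to 20 mm above the foot; upright flat grip bar, 48 mm long along x and 12 mm thick along y, 20 to 44 mm above the foot. It is the same after a half turn
- plug_lugs (a point): on the plug's axis, 1 mm above its foot, level with the undersides of its two lugs. The lugs stick out of the shank along +x and -x (in line with the bar), each 6 mm wide and 3 mm high, reaching 20 mm from the axis
- plug_flange (a point): centre of the underside of the plug's flange, on its axis, 15 mm above its foot
- engine: air-cooled engine cylinder head with rocker cover, bare aluminium, fixed on two timber blocks: fins 170 mm (x) by 148 mm (y), cover top 133 mm above the bench, with an upright round filler neck 54 mm across on it. Origin: under its middle, on the bench; z up. The inlet port sticks out to -y, the exhaust stub and spark plug to +x
- filler_mouth (a point): centre of the neck's open mouth at rim height, 157 mm above the bench, z up. The upright bore is 42.5 mm wide, about 1 mm clear of the lugs all round, with a small lead-in chamfer. Until the flange is home, more than 60 N of contact force between plug and neck (all contacts added up) spoils the thread: a hard push, or about 1 N m of twist against a wall
- thread_face (a point): on the neck's axis, 6 mm below the rim: the flat top face of the thread, on which the lugs come to rest (flange then 8 mm above the rim). In each half of this face is one true start and one torn place, where the lugs drop in by about 5 mm once they are over it. How these lie round the neck differs each time and cannot be told from the engine's pose
- thread_end (a point): on the neck's axis, 14 mm below the rim: level of the lug undersides when home. True start: up to 14 degrees of free turn, then it screws in clockwise (seen from above), 24 mm down per turn with 1.3 mm axial play and little resistance; flange on the rim after some 45 degrees, tight 20 degrees later. Torn place: within 10 degrees it binds on a wall, the twist building up by about 0.1 N m per degree. From that wall the next true start lies 60 to 74 degrees on clockwise
- thread_drop (a point): on the neck's axis, 11 mm below the rim: level of the lug undersides when dropped in. Counter-clockwise, too, a wall stops lugs that have dropped in a true start or a torn place: lift the plug 6 to 7 mm to turn on past it. A true start spans 14 degrees of lug positions, a torn place 10 degrees. Going counter-clockwise from a torn place the next true start is some 105 degrees on
- piston: bystander: bare aluminium piston standing crown up, 60 mm across, 54 mm tall; origin under its centre
- bearing: bystander: steel ball-bearing ring lying flat, 52 mm across, bore 25 mm, 15 mm tall; origin under its centre
- socket: bystander: steel drive socket standing up, 32 mm across, 36 mm tall; origin under its centre
- drain_bolt: bystander: hexagon-headed drain bolt standing on its head, 32 mm across, 31 mm tall; origin under its centre
- spanner: bystander: steel spanner lying flat, 200 mm long
- screwdriver: bystander: wooden-handled screwdriver lying flat, 220 mm long
- grease_tin: bystander: round grey tin, 72 mm across, 70 mm tall; origin under its centre
Not all that is in view belongs to the job. Several things look just like the plug: the one meant starts farthest to the robot's right.

How it is judged (in metres and radians):
At the end, for the whole second after the job is handed in: the plug is screwed in with the underside of its flange less than 1 mm above the rim of the filler neck, centred on it within 3 mm and upright within 3 degrees, at rest (horizontal distance between plug_flange and filler_mouth below 0.003 m and z of plug_flange in the frame of filler_mouth below 0.001 m and angle between plug's own z axis and vertical below 0.05 rad and linear speed of plug below 0.02 m/s); the robot touches nothing.
It fails at once if the plug is forced before it is home: more than 60 N between plug and engine while the flange is over 1.5 mm above the rim (contact force between plug and engine above 60 N and z of plug_flange in the frame of filler_mouth above 0.0015 m).
It fails at once if another loose thing on the bench is moved by more than 30 mm (distance of any of piston, bearing, socket, drain_bolt, spanner, screwdriver, grease_tin from where it was at the start of the episode above 0.03 m).
It also fails if it takes over 72 s, if anything falls off the work surface, if the arm or the gripper's body presses on something with over 40 N, if the wrist force passes 120 N, or if a joint passes its speed limit or range.

## Robot

A 6-joint arm with a two-finger parallel gripper is mounted at the origin on the work surface. World frame = base frame: x ahead of the robot, y to its left, z up, the work surface at z = 0. Lengths are in mm, angles in rad, forces in N, time in s.
With the tool pointing down it reaches from about 425 to 950 mm from the base axis. Payload 14.7 kg.
Tool frame: the origin (TCP) lies midway between the tips of the shut fingers; the grasp point (between the pads) lies 19 mm behind it; z points along the fingers, y is the line along which they close (so a half turn about z gives the same grasp; the last joint's range is limited). The gripper opens to 85 mm and grips with 20 to 120 N. Pads are 22 mm wide; open, the fingers measure 114 mm over their backs; the gripper's body (76 mm by 85 mm) begins 54 mm behind the grasp point. The pads swing forward as they close: fully open they stand 13 mm farther back than shut.
Start: joints at [1.251, 0.48, 1.596, -0, 1.065, -0.047], TCP at [175.104, 625.964, 231.297] pointing down, gripper open.
Joint ranges: [-2.75, 2.75], [-0.82, 2.05], [0.23, 2.67], [-1.56, 4.7], [0.09, 2.69], [-2.92, 2.92]. Speed limits (rad/s): [1.89, 1.89, 2.39, 3.01, 3.01, 3.01].

## Interface

Orientations are given as a unit quaternion [x, y, z, w].
In Python, from cell import env gives the robot as it stands.
- The arm moves only by the shell command python3 -m crank 'ROWS' [OPENING] [FORCE]. ROWS is a JSON object of lists of equal length, an entry for each row: "travel": the shift along the tool's x, y, z each as a share of 0.5 m, from -1 to 1, a list of three; "twist": the turn about the tool's z as a share of pi/2 rad, from -1 to 1. In form: {"travel": [[dx, dy, dz], ...], "twist": [twist, ...]}. A call has 1 to 20 rows; each row is the pose to reach, as a shift and turn from the pose commanded when the call began, along the tool's axes at that moment; what a row does not reach only later rows make up. A row lasts 1/12 s, in which the tool goes at most 41.7 mm and 7.16 degrees, less where a joint would pass 70% of its speed; a pose out of reach is approached as far as the arm can. A call with a number of a shift or a turn outside -1 to 1 is refused whole. A call with a gripper value outside its range is refused whole. OPENING is the closure, from -1 (fully open) to 1 (shut), set as the call begins (- or left out, the last holds). The fingers move at their own pace and stop on an object; FORCE is the grip in N (left out, the last holds). Time passes only in rows, so rows that repeat a pose let the fingers close. It gives the time, the measured TCP pose, the force, the opening and the grip force at its end, in the units of the state.
- env.observe(): the state, without advancing time (a new reading comes with each control period).
- env.grab_frame(name): name is "side" or "top"; returns (picture, depth): 480x640x3 uint8, red, green, blue; 480x640 float32, mm along the optical axis (not along the pixel's ray), 0 where there is no reading.
- env.get_calibration(name): a dict with "fx", "fy", "cx", "cy" (pixels), "R" (3x3) and "t" (3): a world point X has camera coordinates R X + t. Camera axes: x right, y down, z forward; pixel columns grow to the right and rows downward; lengths in mm; the calibration is good to about 2 mm. A picture is of the moment at which its call begins. get_calibration takes no time and is no camera call.
- env.job_done(): hands the job in; it is judged then, once.
Trained networks look in the newest picture that a camera, given by its name, has taken for a name from the list of things; names that differ only in an ending like _2 or _b are one class to them, and where a whole thing is asked for, a point or a joint stands for the part that bears it (a point fixed in the world has none). Each returns a list of dicts, best first, with "p" (0 to 1); they miss things now and then, are a little off and sometimes report something else, mostly with a low value. They report only what shows in the picture. A call takes as long as a camera call. They do not tell look-alikes from the thing itself.
- env.outline_of(camera, query): "mask" (480x640 bool, what is visible of it) and "box" ([left, top, right, bottom] in pixels, round what is visible of it).
- env.place_of(camera, query): "at" ([column, row] in pixels: a listed point, or the origin of a listed thing).
The state is a dict: "t": time; "q": joint angles; "qvel": joint speeds; "joint_efforts": joint torques, N m; "ee_pos": TCP position; "tcp_rot": TCP orientation; "contact_force": force on the tool from outside, world axes, zero at the start; "ft_torque": the same for the moment, N m; "gripper_width": finger opening in mm; "finger_force": force on a finger pad.
Only numpy, scipy, OpenCV 4.12 (cv2) and the standard library are available. Lean on these libraries where they do the work, as an engineer would, in place of code of your own. Each camera call takes 0.05 s, during which the arm holds its last target. There are 200 camera calls.

## Working session

There is one attempt and no reset: what is moved stays moved. The work goes in short steps, Python scripts to look and compute and a shell command to move; the robot and the scene stay as the last step left them, time stands still between calls to the robot, and variables do not carry over. Pictures are saved under pics/ and viewed, at most 10 in all, crops included, and the job is handed in when it is done.

```bash
mkdir -p pics; ls; python3 - <<'E'
from cell import env
import cv2,numpy as np
for n in("side","top"):
    p,d=env.grab_frame(n); cv2.imwrite(f"pics/{n}0.png",p[:,:,::-1]); np.save(f"pics/{n}0.npy",d)
    c=env.get_calibration(n); print(n,c)
    for q in("plug","plug_flange","filler_mouth","engine"):
        print(q,[(np.round(r["at"]).tolist(),round(r["p"],2)) for r in env.place_of(n,q)])
s=env.observe(); print(s)
E
```

```text
pics
side {'fx': 483.42363284344765, 'fy': 483.42363284344765, 'cx': 317.59407010710197, 'cy': 236.864202466603, 'R': array([[ 8.46329717e-01, -5.32659371e-01, -6.65249737e-05],
       [-3.83446777e-01, -6.09162702e-01, -6.94182520e-01],
       [ 3.69722300e-01,  5.87532805e-01, -7.19799016e-01]]), 't': array([-450.30015951,  298.38739491,  892.51713286])}
plug [([322.0, 170.0], 0.81), ([335.0, 323.0], 0.75), ([249.0, 183.0], 0.63), ([158.0, 236.0], 0.61), ([248.0, 253.0], 0.57), ([304.0, 227.0], 0.21)]
plug_flange [([245.0, 178.0], 0.77), ([324.0, 169.0], 0.6), ([253.0, 246.0], 0.57), ([160.0, 228.0], 0.55)]
filler_mouth [([327.0, 275.0], 0.67)]
engine [([335.0, 321.0], 0.95)]
top {'fx': 474.98257749608996, 'fy': 474.98257749608996, 'cx': 319.12501679811726, 'cy': 238.54055541812232, 'R': array([[-0.0019105 , -0.99999009, -0.00402054],
       [-0.99079369,  0.00243715, -0.13535852],
       [ 0.13536698,  0.00372492, -0.99078853]]), 't': array([  30.1151324 ,  546.48274466, 1104.12482184])}
plug [([197.0, 354.0], 0.97), ([172.0, 239.0], 0.76), ([269.0, 282.0], 0.69), ([208.0, 163.0],
[... 305 characters left out ...]

{'t': 0.5, 'q': array([ 1.25141511e+00,  4.80235167e-01,  1.59632063e+00, -1.60881755e-06,
        1.06509862e+00, -4.66260190e-02]), 'qvel': array([-0.00143439, -0.00185701, -0.00120326, -0.000926  , -0.0006031 ,
       -0.00222235]), 'joint_efforts': array([-2.88185242e-03, -9.49796391e+01, -4.30346739e+01, -2.59771550e-04,
        2.52117257e-03,  2.02798572e-05]), 'ee_pos': array([175.09070122, 625.95185341, 231.26602009]), 'tcp_rot': array([ 1.35954864e-01,  9.90715032e-01, -3.04914524e-05, -4.92751983e-06]), 'contact_force': array([-0.53665094, -0.05136115, -0.15085018]), 'ft_torque': array([0.00428328, 0.02208765, 0.00311439]), 'finger_force': 0.0, 'gripper_width': 85.41656857037437}
```

View pics/top0.png

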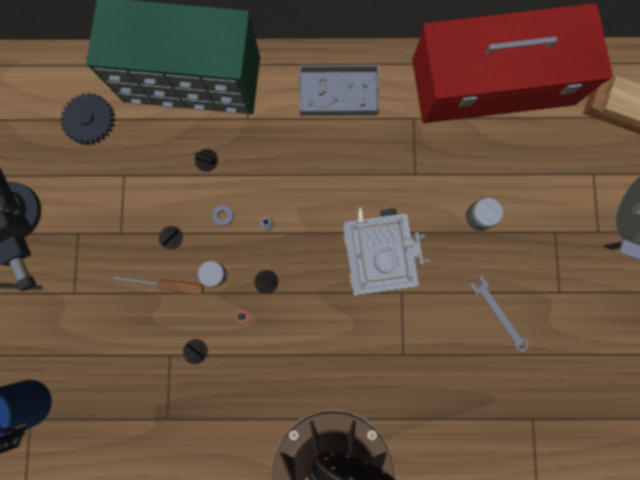

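View pics/side0.png

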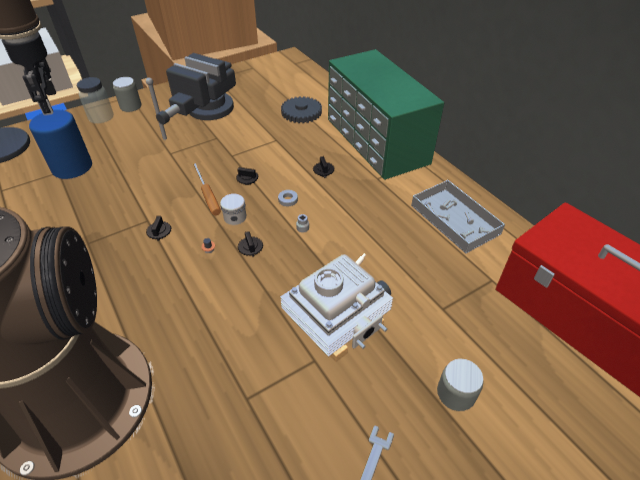

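Top-view candidates for the plug are (206,160), (171,237), (266,282) and (195,351). The robot's right (-y) is image right, so I choose (266,282), which is (250,245) in the side view. Next I'll take a close crop and measure it.

```bash
cat > h.py <<'E'
import numpy as np,cv2
from cell import env
def ray(n,uv,z):
    "world point on pixel ray at height z"
    c=env.get_calibration(n);R,t=c["R"],c["t"]
    d=R.T@np.array([(uv[0]-c["cx"])/c["fx"],(uv[1]-c["cy"])/c["fy"],1]);o=-R.T@t
    return o+d*(z-o[2])/d[2]
def cloud(n,d):
    c=env.get_calibration(n);v,u=np.mgrid[:480,:640]
    P=np.stack([(u-c["cx"])/c["fx"]*d,(v-c["cy"])/c["fy"]*d,d],-1)
    return (P-c["t"])@c["R"]
E
python3 - <<'E'
from h import *
for n,uv,m in(("top",(266,282),(385,259)),("side",(250,245),(327,278))):
    W=cloud(n,np.load(f"pics/{n}0.npy"))
    a=np.array([[np.hypot(*(W[v,u,:2]-ray(n,uv,20)[:2])) for u in range(640)] for v in range(480)])
    for lo,hi in((12,26),(30,60)):
        k=(a<60)&(W[...,2]>lo)&(W[...,2]<hi); P=W[k]
        C=np.cov(P[:,:2].T); w,V=np.linalg.eigh(C)
        print(n,lo,k.sum(),P.mean(0).round(1),(P.min(0)+P.max(0)).round(1)/2,np.degrees(np.arctan2(V[1,1],V[0,1])).round(1),np.sqrt(w).round(1))
    # neck rim
    b=np.hypot(W[...,0]-ray(n,m,157)[0],W[...,1]-ray(n,m,157)[1]); k=(b<45)&(W[...,2]>149)&(W[...,2]<166);P=W[k]
    print("rim",k.sum(),P.mean(0).round(1),((P.min(0)+P.max(0))/2).round(1),np.ptp(P,axis=0).round(1), ray(n,m,157).round(1))
    for r in env.outline_of(n,"plug"):
        if r["mask"][uv[1],uv[0]]: print("box",r["box"],r["p"])
p=cv2.imread("pics/top0.png");s=cv2.imread("pics/side0.png")
f=lambda i,u,v,r:cv2.resize(i[v-r:v+r,u-r:u+r],(390,390),interpolation=cv2.INTER_CUBIC)
cv2.imwrite("pics/c1.png",np.vstack([np.hstack([f(p,266,282,20),f(s,250,243,20)])]))
E
```

```text
Traceback (most recent call last):
  File "h.py", line 5, in ray
    c=env.get_calibration(n);R,t=c["R"],c["t"]
ValueError: time passes only in moves, steps and waits
```

```bash
sed -i 's/^def ray/import functools\ncal=functools.lru_cache(None)(env.get_calibration)\ndef ray/; s/c=env.get_calibration(n)/c=cal(n)/' h.py
python3 - <<'E'
from h import *
for n,uv,m in(("top",(266,282),(385,259)),("side",(250,245),(327,278))):
    W=cloud(n,np.load(f"pics/{n}0.npy"))
    g=ray(n,uv,20); a=np.hypot(W[...,0]-g[0],W[...,1]-g[1])
    for lo,hi in((12,26),(30,60)):
        k=(a<60)&(W[...,2]>lo)&(W[...,2]<hi); P=W[k]
        w,V=np.linalg.eigh(np.cov(P[:,:2].T))
        print(n,lo,k.sum(),P.mean(0).round(1),((P.min(0)+P.max(0))/2).round(1),np.degrees(np.arctan2(V[1,1],V[0,1])).round(1),np.sqrt(w).round(1))
    g=ray(n,m,157);b=np.hypot(W[...,0]-g[0],W[...,1]-g[1]); k=(b<45)&(W[...,2]>149)&(W[...,2]<166);P=W[k]
    print("rim",k.sum(),P.mean(0).round(1),((P.min(0)+P.max(0))/2).round(1),np.ptp(P,axis=0).round(1), g.round(1))
    for r in env.outline_of(n,"plug"):
        if r["mask"][uv[1],uv[0]]: print("box",r["box"],r["p"])
p=cv2.imread("pics/top0.png");s=cv2.imread("pics/side0.png")
f=lambda i,u,v,r:cv2.resize(i[v-r:v+r,u-r:u+r],(390,390),interpolation=cv2.INTER_CUBIC)
cv2.imwrite("pics/c1.png",np.vstack([np.hstack([f(p,266,282,20),f(s,250,243,20)])]))
E
```

```text
top 12 324 [444.2 155.2  21.6] [444.8 157.1  20.4] 166.8 [15.2 16.9]
top 30 106 [444.6 155.7  45.2] [444.7 155.5  41.3] 76.6 [ 3.5 13.9]
rim 296 [ 484.3 -116.7  155.8] [ 483.9 -116.5  155.8] [51.9 52.3 13.4] [ 485.8 -112.1  157. ]
box [257.7, 268.0, 279.9, 292.8] 0.71
side 12 296 [441.5 153.4  20.1] [443.9 157.6  19.2] 159.4 [14.9 16.8]
side 30 105 [442.1 153.6  41.1] [443.6 157.2  38.2] 77.4 [ 3.7 15.4]
rim 362 [ 482.8 -115.4  153.9] [ 482.6 -115.   154.1] [52.2 54.1 10.2] [ 479.9 -115.4  157. ]
box [234.8, 231.5, 265.7, 256.6] 0.89
```

View pics/c1.png

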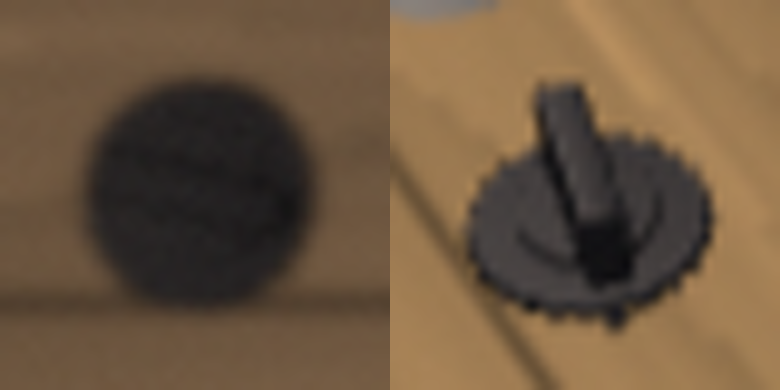

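The crop shows the upright plug with its bar (about 77° from world x), at roughly (444,155). The neck is near (483.5,-116). I'll go above the plug.

```bash
python3 -m crank '{"travel":[[-0.772,-0.762,0],[-0.772,-0.762,0],[-0.772,-0.762,0],[-0.772,-0.762,0],[-0.772,-0.762,0],[-0.772,-0.762,0],[-0.772,-0.762,0],[-0.772,-0.762,0],[-0.772,-0.762,0],[-0.772,-0.762,0.1],[-0.772,-0.762,0.2],[-0.772,-0.762,0.2],[-0.772,-0.762,0.2],[-0.772,-0.762,0.2],[-0.772,-0.762,0.2],[-0.772,-0.762,0.2],[-0.772,-0.762,0.2],[-0.772,-0.762,0.2],[-0.772,-0.762,0.2],[-0.772,-0.762,0.2]],"twist":[-1,-1,-1,-1,-1,-1,-1,-1,-1,-1,-1,-1,-1,-1,-1,-1,-1,-1,-1,-1]}' -0.2 60; python3 - <<'E'
from h import *
s=env.observe();print(s["q"],s["ee_pos"],s["tcp_rot"],s["gripper_width"])
p,d=env.grab_frame("side");cv2.imwrite("pics/s1.png",cv2.resize(p[170:310,170:350],(720,560),interpolation=cv2.INTER_CUBIC)[:,:,::-1])
E
```

```text
t: 2.27
ee_pos: [444.1, 156.1, 132.0]
tcp_rot: [-0.605, 0.796, -0.0, 0.001]
contact_force: [0.4, -0.3, -1.2]
gripper_width: 51.4
finger_force: 0.0
[ 2.73603469e-01  3.75837680e-01  2.09691858e+00  1.13000068e-04
  6.67671578e-01 -2.59659193e+00] [444.12539046 156.13762398 131.98662499] [-6.04911769e-01  7.96292290e-01 -1.81352721e-04  5.54559908e-04] 51.40408910876424
```

View pics/s1.png

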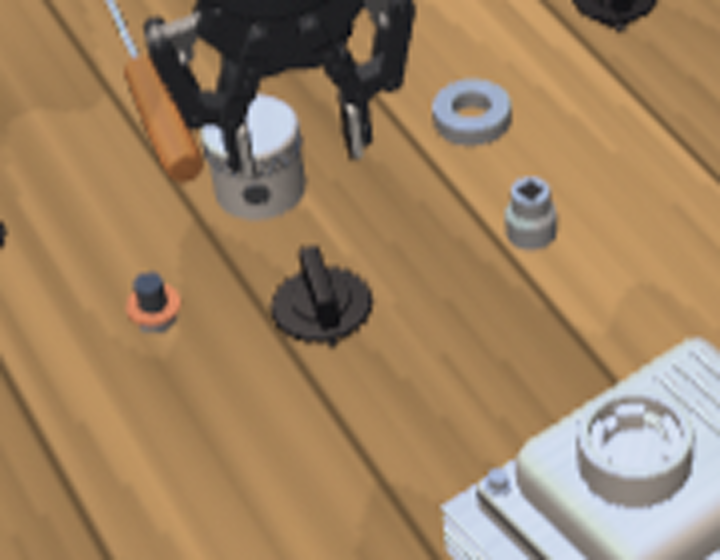

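The gripper is aligned over the plug, and nothing is close to the fingers. I'll descend and close.

```bash
python3 -m crank '{"travel":[[0,0,0.05],[0,0,0.11],[0,0,0.16],[0,0,0.19],[0,0,0.205],[0,0,0.217],[0,0,0.217],[0,0,0.217]],"twist":[-0.028,-0.028,-0.028,-0.028,-0.028,-0.028,-0.028,-0.028]}'; python3 -m crank '{"travel":[[0,0,0],[0,0,0],[0,0,0],[0,0,0],[0,0,0],[0,0,0],[0,0,0],[0,0,0],[0,0,0]],"twist":[0,0,0,0,0,0,0,0,0]}' 1 60
```

```text
t: 2.98
ee_pos: [444.5, 155.4, 23.4]
tcp_rot: [-0.622, 0.783, -0.0, 0.0]
contact_force: [-0.1, 0.6, -0.2]
gripper_width: 51.3
finger_force: 0.0
t: 3.73
ee_pos: [444.6, 155.1, 23.4]
tcp_rot: [-0.622, 0.783, -0.0, 0.001]
contact_force: [-0.7, -0.3, 9.6]
gripper_width: 10.7
finger_force: 60.2
```

```bash
python3 -m crank '{"travel":[[0,0,-0.05],[0,0,-0.12],[0,0,-0.2],[0,0,-0.28],[0,0,-0.35],[0.08,-0.03,-0.37],[0.15,-0.06,-0.37],[0.22,-0.09,-0.37],[0.3,-0.12,-0.37],[0.38,-0.15,-0.37],[0.44,-0.17,-0.37],[0.48,-0.19,-0.37],[0.512,-0.2,-0.37],[0.512,-0.2,-0.37],[0.512,-0.2,-0.37],[0.512,-0.2,-0.37],[0.512,-0.2,-0.37]],"twist":[0,0,0,0,0,0.05,0.1,0.15,0.2,0.25,0.3,0.33,0.355,0.355,0.355,0.355,0.355]}'; python3 - <<'E'
from h import *
s=env.observe();print(s["q"],s["ee_pos"],s["tcp_rot"],s["gripper_width"],s["contact_force"],s["ft_torque"])
p,d=env.grab_frame("side");cv2.imwrite("pics/s2.png",cv2.resize(p[200:320,250:410],(800,600),interpolation=cv2.INTER_CUBIC)[:,:,::-1])
W=cloud("side",d);W2=cloud("top",env.grab_frame("top")[1])
for X in(W,W2):
    k=(np.hypot(X[...,0]-484,X[...,1]+117)<45)&(X[...,2]>175)&(X[...,2]<225);P=X[k]
    h,_=np.histogram(P[:,2],range(175,227,3));print(h)
for lo in(195,200):
    P=W[(np.hypot(W[...,0]-484,W[...,1]+117)<36)&(W[...,2]>lo)&(W[...,2]<lo+6)];print(len(P),P.min(0),P.max(0))
E
```

```text
t: 5.15
ee_pos: [483.2, -116.1, 207.8]
tcp_rot: [-0.383, 0.924, 0.0, -0.0]
contact_force: [0.7, -0.8, -0.3]
gripper_width: 11.0
finger_force: 58.8
[-2.96838120e-01  2.96543636e-01  1.96631534e+00  1.89338069e-04
  8.79018713e-01 -2.65352738e+00] [ 483.24397213 -116.06992236  207.83209489] [-3.82856171e-01  9.23807949e-01  1.46925509e-04 -6.35456073e-05] 10.996749206305077 [ 0.73377602 -0.82165493 -0.34785737] [ 0.00907224 -0.00118709 -0.02461234]
[  0   0   0   4   1   0   0   4  42 229  70  16  16  24  26  26  17]
[0 0 0 0 0 0 0 0 0 0 0 0 0 0 0 0 0]
24 [ 454.81228795 -143.98155771  197.9611643 ] [514.44464378 -99.05154929 200.98285984]
307 [ 454.81228795 -143.98155771  200.00658942] [514.93002096 -84.53333741 205.96384756]
```

View pics/s2.png

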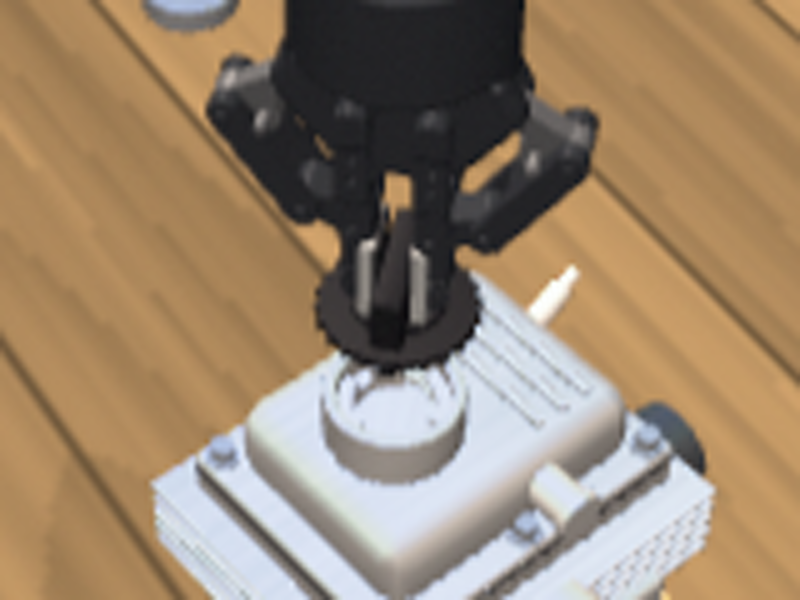

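The plug hangs just above the neck, with its flange at about (398,310) and the neck at (395,405) in the crop. I'll refine the offset between plug and neck with circle fits.

```bash
cat >> h.py <<'E'
from scipy.optimize import minimize
def disc(P,r0,r1=0):
    "centre so that points lie between radii r1 and r0"
    f=lambda c:(lambda r:np.sum(np.clip(r-r0,0,3)**2+np.clip(r1-r,0,3)**2))(np.hypot(P[:,0]-c[0],P[:,1]-c[1]))
    s=minimize(f,(P[:,:2].min(0)+P[:,:2].max(0))/2,method="Nelder-Mead");e=cv2.minEnclosingCircle(P[:,:2].astype(np.float32))
    return s.x.round(1),round(s.fun/len(P),3),np.round(e[0],1),round(e[1],1),len(P)
E
python3 - <<'E'
from h import *
def sel(X,c,r,lo,hi): return X[(np.hypot(X[...,0]-c[0],X[...,1]-c[1])<r)&(X[...,2]>lo)&(X[...,2]<hi)]
for n in("top","side"):
    W=cloud(n,np.load(f"pics/{n}0.npy"))
    print(n,"plug",disc(sel(W,(444,156),40,14,26),29)); print("bar",disc(sel(W,(444,156),40,34,52),24.7))
    for lo,hi in((153,161),(150,165)):print("rim",disc(sel(W,(483,-116),34,lo,hi),27.3,20.5))
W=cloud("side",env.grab_frame("side")[1])
print("held",disc(sel(W,(484,-116),34,194,205.5),29.3))
for lo,hi in((149,160),): print("rim now",disc(sel(W,(483,-116),34,lo,hi),27.3,20.5))
E
```

```text
top plug (array([444.8, 156.4]), np.float64(0.015), array([444.8, 156.4]), 30.0, 324)
bar (array([444.7, 155.5]), np.float64(0.0), array([445.8, 155.4]), 23.7, 105)
rim (array([ 482.9, -117.5]), np.float64(0.697), array([ 484.1, -116.8]), 27.1, 222)
rim (array([ 482.7, -117.1]), np.float64(1.407), array([ 484.1, -116.8]), 27.1, 286)
side plug (array([443.2, 157.4]), np.float64(0.122), array([442.1, 157.6]), 31.8, 293)
bar (array([444.2, 157.1]), np.float64(0.0), array([444.2, 157.1]), 24.7, 96)
rim (array([ 483.5, -115.6]), np.float64(0.006), array([ 482.9, -115.6]), 27.8, 220)
rim (array([ 481.6, -115.7]), np.float64(0.795), array([ 482.9, -115.6]), 27.8, 325)
held (array([ 484.4, -114.2]), np.float64(0.038), array([ 483.8, -113.4]), 30.9, 304)
rim now (array([ 480.7, -117.6]), np.float64(1.21), array([ 482.2, -115.8]), 27.3, 281)
```

```bash
python3 -m crank '{"travel":[[0.0028,-0.0014,0.01],[0.0028,-0.0014,0.025],[0.0028,-0.0014,0.038],[0.0028,-0.0014,0.045],[0.0028,-0.0014,0.048],[0.0028,-0.0014,0.050],[0.0028,-0.0014,0.050],[0.0028,-0.0014,0.050]],"twist":[0,0,0,0,0,0,0,0]}'; python3 -m crank '{"travel":[[0,0,0.002],[0,0,0.004],[0,0,0.006],[0,0,0.008],[0,0,0.008]],"twist":[0,0,0,0,0]}'
```

```text
t: 5.97
ee_pos: [483.1, -118.5, 182.9]
tcp_rot: [-0.382, 0.924, -0.0, 0.0]
contact_force: [-0.0, 0.4, -2.0]
gripper_width: 10.6
finger_force: 58.8
t: 6.38
ee_pos: [482.9, -118.4, 178.6]
tcp_rot: [-0.382, 0.924, 0.0, -0.0]
contact_force: [-0.6, -0.1, -0.6]
gripper_width: 10.6
finger_force: 58.8
```

```bash
python3 -m crank '{"travel":[[-0.0008,0.0014,0.001],[-0.0008,0.0014,0.002],[-0.0008,0.0014,0.003],[-0.0008,0.0014,0.004],[-0.0008,0.0014,0.004]],"twist":[0,0,0,0,0]}';  python3 -m crank '{"travel":[[0,0,0.001],[0,0,0.002],[0,0,0.003],[0,0,0.004],[0,0,0.004]],"twist":[0,0,0,0,0]}'
```

```text
t: 6.8
ee_pos: [482.8, -117.7, 176.7]
tcp_rot: [-0.382, 0.924, -0.0, -0.0]
contact_force: [-0.5, -1.1, -0.3]
gripper_width: 11.0
finger_force: 58.8
t: 7.22
ee_pos: [482.7, -117.7, 174.7]
tcp_rot: [-0.382, 0.924, 0.0, -0.0]
contact_force: [0.1, 0.8, -1.0]
gripper_width: 10.7
finger_force: 58.8
```

Lugs are inside the bore with no force. I'll continue in small steps until they rest on the thread face.

```bash
python3 -m crank '{"travel":[[0,0,0.001],[0,0,0.002],[0,0,0.002]],"twist":[0,0,0]}';  python3 -m crank '{"travel":[[0,0,0.001],[0,0,0.002],[0,0,0.002]],"twist":[0,0,0]}'; python3 -c "
from cell import env
s=env.observe();print(s['contact_force'],s['ft_torque'])"
```

```text
t: 7.47
ee_pos: [482.8, -117.7, 173.7]
tcp_rot: [-0.382, 0.924, 0.0, -0.0]
contact_force: [-0.1, 0.1, -0.2]
gripper_width: 10.8
finger_force: 58.8
t: 7.72
ee_pos: [482.9, -117.7, 173.0]
tcp_rot: [-0.382, 0.924, -0.0, 0.0]
contact_force: [-1.4, 0.2, 6.9]
gripper_width: 10.5
finger_force: 59.8
[-1.44942109  0.16852387  6.86292418] [0.10412842 0.30784919 0.0530778 ]
```

Lugs rest on the face at TCP z of about 173.2. Next I turn clockwise under light load in 5° steps. Each typed move is gated by a check that stops at a drop (force gone) or a bind.

```bash
cat > chk.py <<'E'
import sys,numpy as np
from cell import env
s=env.observe();f=s["contact_force"];m=s["ft_torque"];r=s["tcp_rot"]
yaw=np.degrees(2*np.arctan2(r[1],r[0]))-90
print("t%.1f yaw%.1f xyz%s f%s m%s q6 %.2f w%.1f"%(s["t"],yaw,s["ee_pos"].round(1),f.round(1),m.round(2),s["q"][5],s["gripper_width"]))
lo=float(sys.argv[1]) if len(sys.argv)>1 else 3
sys.exit(f[2]<lo or f[2]>25 or abs(m[2])>.5 or np.hypot(*f[:2])>15)
E
python3 -m crank '{"travel":[[0,0.0003,0.0004],[0,0.0003,0.0004],[0,0.0003,0.0004]],"twist":[0.028,0.056,0.056]}' >/dev/null; python3 chk.py &&
python3 -m crank '{"travel":[[0,0.0003,0],[0,0.0003,0],[0,0.0003,0]],"twist":[0.028,0.056,0.056]}' >/dev/null; python3 chk.py &&
python3 -m crank '{"travel":[[0,0.0003,0],[0,0.0003,0],[0,0.0003,0]],"twist":[0.028,0.056,0.056]}' >/dev/null && python3 chk.py &&
python3 -m crank '{"travel":[[0,0.0003,0],[0,0.0003,0],[0,0.0003,0]],"twist":[0.028,0.056,0.056]}' >/dev/null && python3 chk.py
```

```text
t8.0 yaw129.8 xyz[ 482.8 -117.5  172.8] f[-1.5  2.1  4.9] m[ 0.29  0.22 -0.03] q6 -2.56 w10.3
t8.0 yaw129.8 xyz[ 482.8 -117.5  172.8] f[-1.5  2.1  4.9] m[ 0.29  0.22 -0.03] q6 -2.56 w10.3False
False
```

```bash
sed -i 's/sys.exit(\(.*\))$/sys.exit(int(\1))/' chk.py
python3 -m crank '{"travel":[[0,0.0003,0.0004],[0,0.0003,0.0004],[0,0.0003,0.0004]],"twist":[0.028,0.056,0.056]}' >/dev/null; python3 chk.py &&
python3 -m crank '{"travel":[[0,0.0003,0],[0,0.0003,0],[0,0.0003,0]],"twist":[0.028,0.056,0.056]}' >/dev/null && python3 chk.py &&
python3 -m crank '{"travel":[[0,0.0003,0],[0,0.0003,0],[0,0.0003,0]],"twist":[0.028,0.056,0.056]}' >/dev/null && python3 chk.py &&
python3 -m crank '{"travel":[[0,0.0003,0],[0,0.0003,0],[0,0.0003,0]],"twist":[0.028,0.056,0.056]}' >/dev/null && python3 chk.py
```

```text
t8.2 yaw124.8 xyz[ 482.6 -117.3  172.5] f[-1.   3.   4.2] m[ 0.4   0.29 -0.01] q6 -2.48 w10.5
t8.5 yaw119.8 xyz[ 482.3 -117.2  172.3] f[-1.5  1.3  1.1] m[ 0.34  0.25 -0.02] q6 -2.39 w10.4
```

```bash
python3 -m crank '{"travel":[[0,0,0.001],[0,0,0.001],[0,0,0.001]],"twist":[0,0,0]}' >/dev/null; python3 chk.py;python3 -m crank '{"travel":[[0,0,0.001],[0,0,0.001],[0,0,0.001]],"twist":[0,0,0]}' >/dev/null; python3 chk.py
```

```text
t8.7 yaw119.9 xyz[ 482.3 -117.2  171.7] f[-1.3  2.4 -1.4] m[0.45 0.22 0.01] q6 -2.39 w10.6
t9.0 yaw119.8 xyz[ 482.3 -117.2  171.3] f[-1.9  2.3 -1.2] m[ 0.49  0.4  -0.01] q6 -2.39 w10.6
```

```bash
python3 -m crank '{"travel":[[0,0,0.001],[0,0,0.002],[0,0,0.002]],"twist":[0,0,0]}' >/dev/null; python3 chk.py;python3 -m crank '{"travel":[[0,0,0.001],[0,0,0.002],[0,0,0.002]],"twist":[0,0,0]}' >/dev/null; python3 chk.py
```

```text
t9.2 yaw119.8 xyz[ 482.3 -117.2  170.3] f[-2.3  3.9  0.5] m[ 0.71  0.6  -0.03] q6 -2.39 w10.5
t9.5 yaw119.8 xyz[ 482.3 -117.2  169.3] f[-2.8  3.8 -0.5] m[ 0.74  0.64 -0.07] q6 -2.39 w10.6
```

```bash
python3 -m crank '{"travel":[[0,0.001,0.001],[0,0.0015,0.002],[0,0.0015,0.002]],"twist":[0,0,0]}' >/dev/null; python3 chk.py -9; python3 -m crank '{"travel":[[0,0,0.001],[0,0,0.001]],"twist":[0,0]}' >/dev/null; python3 chk.py; python3 - <<'E'
from h import *
p,d=env.grab_frame("side");cv2.imwrite("pics/s3.png",cv2.resize(p[220:310,270:390],(800,600),interpolation=cv2.INTER_CUBIC)[:,:,::-1])
E
```

```text
t9.7 yaw119.8 xyz[ 482.4 -116.8  168.5] f[-1.4  0.8  1.7] m[ 0.17  0.39 -0.03] q6 -2.39 w11.1
t9.9 yaw119.8 xyz[ 482.5 -116.8  168.2] f[-3.2  2.4  7.5] m[ 0.22  0.57 -0.03] q6 -2.39 w10.7
```

View pics/s3.png

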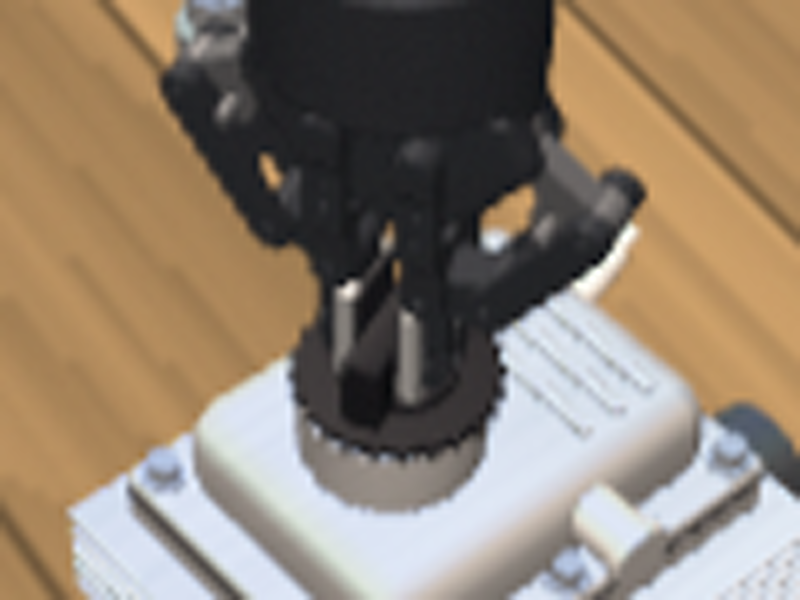

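It has dropped exactly 5 mm, and the flange is 3 mm above the rim. Now I'll turn gently clockwise to tell a true start from a torn place.

```bash
sed -i 's/>.5 or/>float(sys.argv[2] if len(sys.argv)>2 else .5) or/' chk.py
python3 -m crank '{"travel":[[-0.0002,0.0004,-0.0004],[-0.0002,0.0004,-0.0004],[-0.0002,0.0004,-0.0004]],"twist":[0.022,0.044,0.044]}' >/dev/null; python3 chk.py -9 0.25 &&
python3 -m crank '{"travel":[[0,0.0002,0],[0,0.0002,0],[0,0.0002,0]],"twist":[0.022,0.044,0.044]}' >/dev/null && python3 chk.py -9 0.25 &&
python3 -m crank '{"travel":[[0,0.0002,0],[0,0.0002,0],[0,0.0002,0]],"twist":[0.022,0.044,0.044]}' >/dev/null && python3 chk.py -9 0.25
```

```text
t10.2 yaw115.8 xyz[ 482.4 -116.6  168.2] f[-1.2  1.   2.7] m[ 0.22  0.31 -0.03] q6 -2.32 w10.8
```

```bash
tail -2 chk.py; python3 chk.py -9 0.25; echo rc $?
python3 -m crank '{"travel":[[0,0.0002,0],[0,0.0002,0],[0,0.0002,0]],"twist":[0.022,0.044,0.044]}'; echo rc $?; python3 chk.py -9 0.25
```

```text
lo=float(sys.argv[1]) if len(sys.argv)>1 else 3
sys.exit(int(f[2]<lo or f[2]>float(sys.argv[2] if len(sys.argv)>2 else .5) or abs(m[2])>.5 or np.hypot(*f[:2])>15))
t10.2 yaw115.8 xyz[ 482.4 -116.6  168.2] f[-1.2  1.   2.7] m[ 0.22  0.31 -0.03] q6 -2.32 w10.8
rc 1
t: 10.43
ee_pos: [482.2, -116.4, 168.1]
tcp_rot: [-0.19, 0.982, -0.0, 0.0]
contact_force: [-1.3, 0.8, -0.1]
gripper_width: 10.9
finger_force: 58.9
rc 0
t10.4 yaw111.9 xyz[ 482.2 -116.4  168.1] f[-1.3  0.8 -0.1] m[0.1  0.15 0.01] q6 -2.25 w10.9
```

Sed hit the wrong `>.5` (25 vs .5). I'll fix it and continue.

```bash
sed -i '$d' chk.py; cat >> chk.py <<'E'
tm=float(sys.argv[2]) if len(sys.argv)>2 else .5
sys.exit(int(f[2]<lo or f[2]>25 or abs(m[2])>tm or np.hypot(*f[:2])>15))
E
python3 -m crank '{"travel":[[0,0.0002,0],[0,0.0002,0],[0,0.0002,0]],"twist":[0.017,0.034,0.034]}' >/dev/null; python3 chk.py -9 0.2 &&
python3 -m crank '{"travel":[[0,0.0002,0],[0,0.0002,0],[0,0.0002,0]],"twist":[0.017,0.034,0.034]}' >/dev/null && python3 chk.py -9 0.2 &&
python3 -m crank '{"travel":[[0,0.0002,0],[0,0.0002,0],[0,0.0002,0]],"twist":[0.017,0.034,0.034]}' >/dev/null && python3 chk.py -9 0.2
```

```text
t10.7 yaw108.9 xyz[ 482.1 -116.3  168. ] f[-0.7  1.1 -0.2] m[ 0.17  0.12 -0.  ] q6 -2.20 w10.5
t10.9 yaw105.8 xyz[ 482.1 -116.2  168.1] f[-1.2  1.2 -1.6] m[ 0.14  0.26 -0.04] q6 -2.14 w10.5
t11.2 yaw102.8 xyz[ 482.  -116.1  168.1] f[-0.6  1.7 -0.7] m[0.2  0.19 0.06] q6 -2.09 w10.3
```

It has turned 17° freely with no bind, so this is a true start. I'll screw on, descending with the pitch.

```bash
python3 -m crank '{"travel":[[0,0.0003,0.0006],[0,0.0003,0.0010],[0,0.0003,0.0010]],"twist":[0.028,0.056,0.056]}' >/dev/null; python3 chk.py -9 0.3 &&
python3 -m crank '{"travel":[[0,0.0003,0.0004],[0,0.0003,0.0007],[0,0.0003,0.0007]],"twist":[0.028,0.056,0.056]}' >/dev/null && python3 chk.py -9 0.3 &&
python3 -m crank '{"travel":[[0,0.0003,0.0004],[0,0.0003,0.0007],[0,0.0003,0.0007]],"twist":[0.028,0.056,0.056]}' >/dev/null && python3 chk.py -9 0.3
```

```text
t11.4 yaw97.7 xyz[ 481.9 -115.9  167.5] f[-2.   0.5  0.1] m[0.19 0.28 0.07] q6 -2.00 w10.8
t11.7 yaw92.7 xyz[ 481.8 -115.7  167.2] f[-0.3  0.5 -0.5] m[ 0.36  0.33 -0.04] q6 -1.91 w10.8
t11.9 yaw87.7 xyz[ 481.8 -115.5  166.9] f[-2.1  3.   0.3] m[0.51 0.39 0.04] q6 -1.83 w10.7
```

```bash
python3 -m crank '{"travel":[[0.0004,0.0007,0.0004],[0.0004,0.0007,0.0008],[0.0004,0.0007,0.0008]],"twist":[0.028,0.056,0.056]}' >/dev/null; python3 chk.py -9 0.4 &&
python3 -m crank '{"travel":[[0,0.0003,0.0004],[0,0.0003,0.0008],[0,0.0003,0.0008]],"twist":[0.028,0.056,0.056]}' >/dev/null && python3 chk.py -9 0.4 &&
python3 -m crank '{"travel":[[0,0.0003,0.0004],[0,0.0003,0.0008],[0,0.0003,0.0008]],"twist":[0.028,0.056,0.056]}' >/dev/null && python3 chk.py -9 0.4 &&
python3 -m crank '{"travel":[[0,0.0003,0.0004],[0,0.0003,0.0008],[0,0.0003,0.0008]],"twist":[0.028,0.056,0.056]}' >/dev/null && python3 chk.py -9 0.4
```

```text
t12.2 yaw82.7 xyz[ 481.7 -115.2  166.5] f[-1.2  2.   0.3] m[0.37 0.25 0.02] q6 -1.74 w10.5
t12.4 yaw77.6 xyz[ 481.7 -115.   166.1] f[-1.5  3.   0.4] m[0.49 0.31 0.05] q6 -1.65 w10.9
t12.7 yaw72.6 xyz[ 481.7 -114.8  165.7] f[-0.8  4.1 -0.1] m[ 0.72  0.28 -0.  ] q6 -1.56 w10.4
t12.9 yaw67.6 xyz[ 481.9 -114.6  165.4] f[-1.5  6.   2.2] m[1.06 0.22 0.06] q6 -1.47 w10.9
```

```bash
python3 -m crank '{"travel":[[0.0004,0.0012,0.0003],[0.0006,0.0018,0.0006],[0.0006,0.0018,0.0006]],"twist":[0.028,0.056,0.056]}' >/dev/null; python3 chk.py -9 0.8 &&
python3 -m crank '{"travel":[[0,0.0005,0.0003],[0,0.0005,0.0003],[0,0.0005,0.0003]],"twist":[0.028,0.056,0.056]}' >/dev/null && python3 chk.py -9 0.8 &&
python3 -m crank '{"travel":[[0,0.0005,0],[0,0.0005,0],[0,0.0005,0]],"twist":[0.028,0.056,0.056]}' >/dev/null && python3 chk.py -9 0.8 &&
python3 -m crank '{"travel":[[0,0.0005,0],[0,0.0005,0],[0,0.0005,0]],"twist":[0.028,0.056,0.056]}' >/dev/null && python3 chk.py -9 0.8
```

```text
t13.2 yaw62.5 xyz[ 482.3 -113.9  165.3] f[-2.3  4.6  5. ] m[0.63 0.28 0.05] q6 -1.38 w10.4
t13.4 yaw57.5 xyz[ 482.4 -113.7  165.3] f[-2.2  4.8  8.3] m[ 0.71  0.35 -0.01] q6 -1.30 w10.9
t13.7 yaw52.5 xyz[ 482.5 -113.5  165.3] f[-1.9  4.8  8.3] m[0.72 0.34 0.12] q6 -1.21 w10.6
t13.9 yaw47.4 xyz[ 482.6 -113.3  165.3] f[-0.7  4.5  7.4] m[0.7  0.32 0.5 ] q6 -1.12 w10.6
```

Flange is on the rim (z stays at 165.3) and the torque is rising. One last nip, then release and retreat.

```bash
python3 -m crank '{"travel":[[0,0,0],[0,0,0],[0,0,0]],"twist":[0.028,0.05,0.05]}' >/dev/null; python3 chk.py -9 2;
python3 -m crank '{"travel":[[0,0,0],[0,0,0],[0,0,0],[0,0,0],[0,0,0],[0,0,0]],"twist":[0,0,0,0,0,0]}' -0.4; python3 -m crank '{"travel":[[0,0,-0.03],[0,0,-0.08],[0,0,-0.14],[0,0,-0.2],[0,0,-0.24],[-0.3,0,-0.24],[-0.3,0,-0.24],[-0.3,0,-0.24],[-0.3,0,-0.24],[-0.3,0,-0.24],[-0.3,0,-0.24]],"twist":[0,0,0,0,0,0,0,0,0,0,0]}'
python3 - <<'E'
from h import *
p,d=env.grab_frame("side");cv2.imwrite("pics/s4.png",cv2.resize(p[180:330,250:450],(800,600),interpolation=cv2.INTER_CUBIC)[:,:,::-1])
W=cloud("side",d);s=lambda lo,hi:W[(np.hypot(W[...,0]-483,W[...,1]+116)<34)&(W[...,2]>lo)&(W[...,2]<hi)]
P=s(156,168);print(disc(P,29),np.median(P[:,2]))
E
```

```text
t14.2 yaw43.0 xyz[ 482.8 -113.2  165.3] f[-0.5  4.7  6.2] m[0.92 0.22 0.85] q6 -1.04 w10.6
t: 14.68
ee_pos: [482.3, -113.3, 164.8]
tcp_rot: [0.4, 0.916, -0.0, 0.0]
contact_force: [0.7, -0.2, -0.3]
gripper_width: 59.9
finger_force: 0.0
t: 15.6
ee_pos: [584.5, -224.3, 284.0]
tcp_rot: [0.401, 0.916, -0.0, -0.0]
contact_force: [-0.8, 0.9, -0.7]
gripper_width: 59.8
finger_force: 0.0
(array([ 484. , -116.4]), np.float64(0.03), array([ 483.9, -116.5]), 30.4, 391) 161.68826852216566
```

View pics/s4.png

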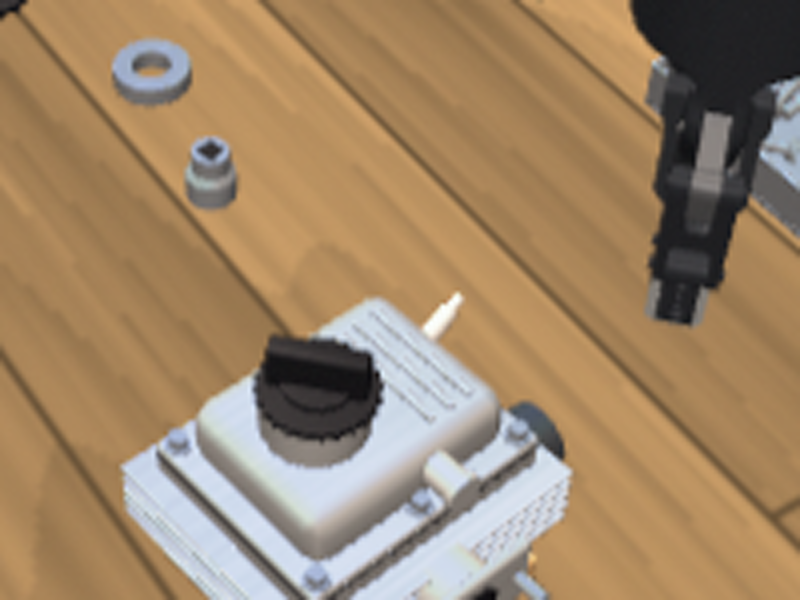

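The plug is level on the neck at (318,400) in the crop. Its flange top reads 161.7 mm, which is home, and the arm is clear.

```bash
python3 -c "
from cell import env
print(env.job_done())"
```

```text
the job is handed in; nothing more can be done
None
```

The plug is screwed in until its flange sits on the rim, tightened to about 0.85 N m and let go of. It caught a true start first time, the highest force read was about 10 N, and it took 16 s. I handed the job in; it returned no verdict.

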